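# Re-clamp a cleated wooden block on end in a slide-jaw fixture

## Robot

A 6-joint arm with a two-finger parallel gripper is mounted at the origin on the work surface. World frame = base frame: x ahead of the robot, y to its left, z up, the work surface at z = 0. Lengths are in m, angles in rad, forces in N, time in s.
With the tool pointing down it reaches from about 0.3 to 0.775 m from the base axis. Payload 14.6 kg.
Tool frame: the origin (TCP) lies midway between the tips of the shut fingers; the grasp point (between the pads) lies 19 mm behind it (grip_point_offset is the z of the grasp point in the tool frame, in m); z points along the fingers, y is the direction in which the jaws open and shut (so a half turn about z gives the same grasp; the last joint's range is limited). The gripper opens to 85 mm and grips with 20 to 120 N. Pads are 22 mm wide; open, the fingers measure 114 mm over their backs; the gripper's body (76 mm by 85 mm) begins 54 mm behind the grasp point. The pads swing forward as they close: fully open they stand 13 mm farther back than shut.
Start: joints at [1.191, 0.3, 1.521, -0, 1.321, -0.067], TCP at [0.169, 0.523, 0.231] pointing down, gripper open.
Joint ranges: [-3.03, 3.03], [-0.79, 2.21], [0.23, 2.52], [-1.04, 4.18], [0, 3.07], [-2.55, 2.55]. Speed limits (rad/s): [2.22, 2.22, 2.57, 3.14, 3.14, 3.14].

## Interface

Orientations are given as a unit quaternion [w, x, y, z].
In Python, from cell import * gives the robot as it stands.
- The arm moves only by the tool servo_tool, never from a script. Its argument "targets" is a list of rows, each an object with "angular": the turn, a rotation vector about the tool's x, y, z in rad, a list of three; "offset": the shift along the tool's x, y, z in mm, a list of three; "claw": the opening, from 0 (shut) to 1 (fully open). In form: [{"angular": [ax, ay, az], "offset": [dx, dy, dz], "claw": claw}, ...]. A call has 1 to 12 rows; each row shifts and turns the commanded pose from where the row before left it, along the tool's axes as they then stand; what a row does not reach is not made up. A row lasts 1/10 s, in which the tool goes at most 50 mm and 8.59 degrees, less where a joint would pass 70% of its speed; a pose out of reach is approached as far as the arm can. A call with a gripper value outside its range is refused whole. The fingers move at their own pace and stop on an object; "squeeze" is the grip in N (left out, the last holds). Time passes only in rows, so rows that do not move let the fingers close. It gives the time, the measured TCP pose, the force and the opening at its end, in the units of the state.
- read_state(): the state, without advancing time (a new reading comes with each control period).
- capture(name): name is "side" or "top" or "wrist"; returns a dict with "frame" (480x640x3 uint8, blue, green, red), "fx", "fy", "cx", "cy" (pixels), "origin" and "rotation" of the camera in the world; the wrist camera has in their place "T_tool_cam" (4x4, takes a point from camera to tool coordinates, whose origin is the TCP and whose axes are the flange's). Camera axes: x right, y down, z forward; pixel columns grow to the right and rows downward; lengths in m; the calibration is good to about 2 mm. The wrist camera is an equidistant fisheye: a pixel r from the principal point sees the ray r / f radians off the axis. A picture is of the moment at which its call begins: read the wrist's pose just before it. There is no depth.
- finish_job(): hands the job in, once; it reports no verdict.
The state is a dict: "time_s": time; "joint_positions": joint angles; "joint_vel": joint speeds; "joint_efforts": joint torques, N m; "position": TCP position; "orientation": TCP orientation; "contact_force": force on the tool from outside, world axes, zero at the start; "wrist_torque": the same for the moment, N m; "grip_width": finger opening in m.
Only numpy, scipy, OpenCV 4.12 (cv2) and the standard library are available. Lean on these libraries where they do the work, as an engineer would, in place of code of your own. Each camera call takes 0.05 s, during which the arm holds its last target. There are 200 camera calls.

## Task

The wooden block lying in the slide-jaw fixture is finished on this side: take it out, turn it and stand it back between the jaws on the end nearer its crossbar, about midway along the jaws, so that its other end faces straight up to be worked. Then push the sliding jaw home until it grips the block, and after that press firmly down on the block's upper end to make sure that it sits fully on the fixture's bed; push and press without ramming. Leave the block clamped and the other things on the bench alone.

Things in the scene. Friction and masses are not known exactly. Their poses are not given: they have to be found in the camera images.
- vise: Steel slide-jaw fixture fixed to the bench, 300 x 150 mm. Origin on the bench, z up, jaws close along x. Fixed jaw: face at x = +30 mm, 32 mm thick. Moving jaw: face at x = -20 mm minus the joint value, 25 mm thick. Both jaws are 120 mm wide (y), centred on y = 0, tops 52 mm above the bench. Between them a flat dark bed, 150 mm long (y), top 22 mm above the bench.
- jaw (a joint): Sliding jaw, in m: gap between the jaw faces minus 0.050; 0 to 0.030, growing as the jaw opens towards the fixture's -x. It slides stiffly (some 3 N) and stays where left. It touches the 56 mm wide block on both sides at 0.006.
- jaw_handle (a point): Centre of the top edge of the moving jaw's handle, a black upright plate 16 mm thick (along the fixture's x), 60 mm wide (y), from 41 to 94 mm above the bench, 82 mm behind the centre of the moving jaw. It can be pinched from above or pushed either way.
- block: Light wooden block, body 56 (x) by 140 (y) by 36 mm (z), about 0.25 kg. Across its top a crossbar 100 (x) by 18 mm (y), from z = 36 to 70 mm, centred at y = -20 mm, nearer the foot end (y = -70 mm). Origin: centre of the body's underside. Starts lying on the bed, crossbar up, x along the fixture's x, top 6 mm above the slack jaws. At the end its y points up.
- block_top_end (a point): Centre of the block's end face farther from the crossbar (the end to face up).
- block_foot_end (a point): Centre of the block's end face nearer the crossbar (the end to stand on).
- mat: Flat grey mat fixed on the bench, 240 mm (x) by 200 mm (y), 3 mm thick, a clear place to set the block down and turn it. Origin: centre of its underside.
- glue: Bystander: white bottle, 60 mm across, 150 mm tall, standing; origin at the centre of its foot.
- tape: Bystander: roll of paper tape, 100 mm across, 40 mm high, lying flat; origin at the centre of its underside.
- brush: Bystander: brush 200 mm long, lying along its x; origin about its middle on the bench.
There are look-alikes about, which are no part of the job. Several things have the shape of the block; the one meant has the colours described above.

How it is judged:
By the outcome, as a careful person would: the job done as asked, in the order asked, and still so for the second after the job is handed in, with the robot touching nothing.
It also fails if it takes over 72 s, if anything falls off the work surface, if the arm or the gripper's body presses on something with over 40 N, if the wrist force passes 120 N, or if a joint passes its speed limit or range.

## Working session

There is one attempt and no reset: what is moved stays moved. The work goes in short steps, Python scripts to look and compute and a tool call to move; the robot and the scene stay as the last step left them, time stands still between calls to the robot, and variables do not carry over. Pictures are saved under pics/ and viewed, about 8 in all and at most 12, crops included, and the job is handed in when it is done.

Besides the shell and the picture viewer there is one more tool, called after ">>>" in YAML: its name, and indented under it one key for each argument. servo_tool: Moves the arm, as the interface text tells. Its arguments: {"type":"object","properties":{"targets":{"type":"array"},"squeeze":{"type":"number"}},"required":["targets"]}

```bash
ls; mkdir -p pics
python3 - <<'E'
from cell import *
import cv2,numpy as np,pickle
s=read_state();print(s)
for n in("top","side"):
    c=capture(n);cv2.imwrite(f"pics/{n}0.png",c["frame"]);pickle.dump(c,open(n+"0.pkl","wb"))
    print(n,c["fx"],c["cx"],c["cy"],c["origin"],np.round(c["rotation"],4).tolist())
E
```

```text
pics
{'time_s': 0.0, 'joint_positions': array([ 1.19138575e+00,  3.00535226e-01,  1.52161596e+00, -7.52102851e-06,
        1.32068208e+00, -6.66437910e-02]), 'joint_vel': array([-0.00067148, -0.00037639, -0.00120723, -0.00226894,  0.00134553,
       -0.00031751]), 'joint_efforts': array([-1.41148532e-03, -5.43484712e+01, -3.61792195e+01, -1.52616299e-04,
        4.02729580e-03,  4.84067289e-05]), 'position': array([0.16916831, 0.52308291, 0.23067138]), 'orientation': array([-1.33649448e-04,  1.55745807e-01,  9.87796973e-01, -6.05753101e-04]), 'contact_force': array([-0.35335852, -0.03401814, -0.18136757]), 'wrist_torque': array([-0.005926  , -0.05712308, -0.02527849]), 'grip_width': 0.08565288641823339}
top 461.42362821908455 319.46030281371856 232.45709519852068 [ 0.42472095 -0.07828483  1.11895321] [-0.0393, 0.7118, -0.7008, 0.0256]
side 572.9379604591044 318.1231166678554 233.1696567142664 [ 0.40925174 -0.99764677  0.64104069] [-0.4883, 0.8707, -0.052, 0.0266]
```

View pics/top0.png

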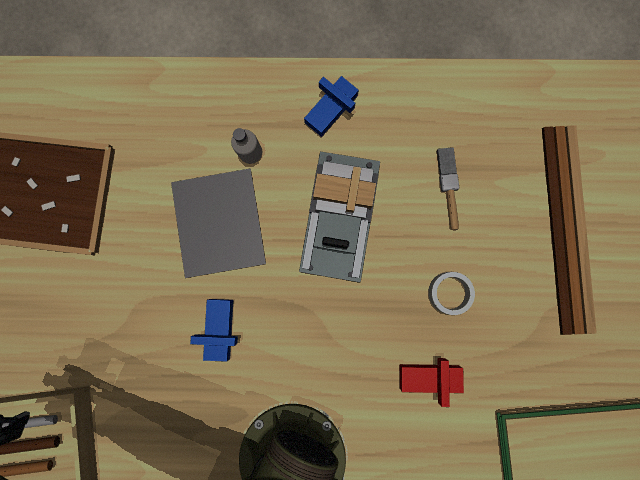

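View pics/side0.png

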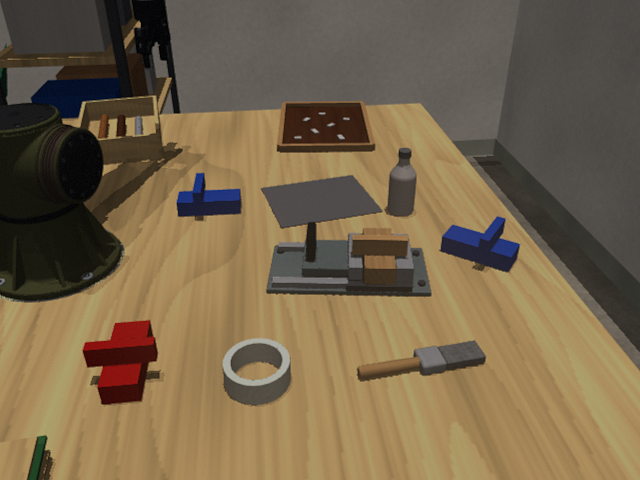

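The top view shows the fixture at around (340,217), with the handle end at (336,243) nearest the robot. The wooden block is at (345,190), its crossbar at u≈354 and its foot end on the right, at -y. The mat is at (219,223). The blue and red blocks are look-alikes. Next I'll zoom in for corners.

Run:
```python
import cv2,pickle,numpy as np
t=pickle.load(open("top0.pkl","rb"))["frame"]
a=cv2.resize(t[145:290,290:390],None,fx=4,fy=4,interpolation=cv2.INTER_CUBIC)
s=pickle.load(open("side0.pkl","rb"))["frame"]
b=cv2.resize(s[215:300,262:437],None,fx=4,fy=4,interpolation=cv2.INTER_CUBIC)
cv2.imwrite("pics/crop_t.png",cv2.convertScaleAbs(a,alpha=1.5,beta=15))
cv2.imwrite("pics/crop_s.png",cv2.convertScaleAbs(b,alpha=1.5,beta=15))
```

```text
(no output)
```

View pics/crop_t.png

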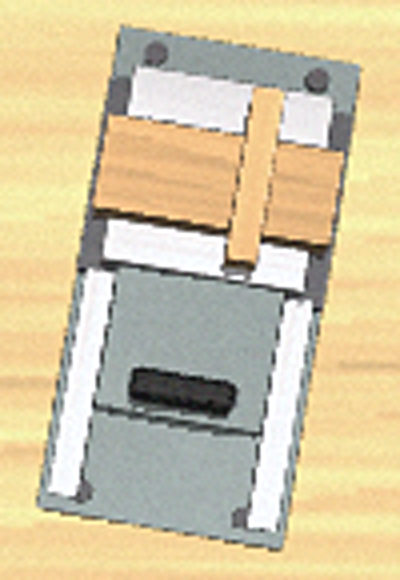

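View pics/crop_s.png

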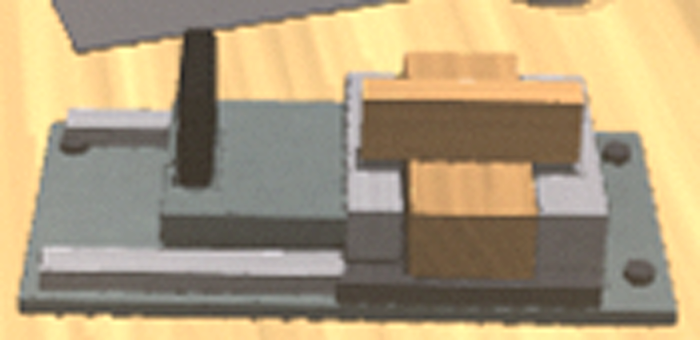

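```bash
cat > h.py <<'E'
import pickle,numpy as np
from scipy.spatial.transform import Rotation as R
from scipy.optimize import least_squares
def proj(c,P):
    q=c["rotation"];r=R.from_quat([q[1],q[2],q[3],q[0]])
    p=r.inv().apply(np.atleast_2d(P)-c["origin"])
    return np.c_[c["fx"]*p[:,0]/p[:,2]+c["cx"],c["fy"]*p[:,1]/p[:,2]+c["cy"]]
def place(p,L): # p=x,y,yaw ; L mm
    return R.from_euler('z',p[2]).apply(np.array(L,float)/1e3)+[p[0],p[1],0]
E
python3 - <<'E'
from h import *
T=pickle.load(open("top0.pkl","rb"));S=pickle.load(open("side0.pkl","rb"))
ct=lambda a:(np.array(a)+.5)/4-.5+[290,145]
cs=lambda a:(np.array(a)+.5)/4-.5+[262,215]
ft=ct([(136,68),(330,97)]);mt=ct([(103,262),(303,290)]);ht=ct([(132,368),(237,383)])
bt=ct([(110,116),(345,152),(93,211),(328,244),(254,87),(284,91),(228,260)])
fs=cs([(607,214)]);ms=cs([(347,210),(402,212)]);hs=cs([(185,30),(215,30)])
bs=cs([(362,98),(582,104),(360,157),(580,165),(411,213),(537,215),(411,274),(535,277)])
BL=[(28,70,58),(28,-70,58),(-28,70,58),(-28,-70,58),(50,-11,92),(50,-29,92),(-50,-11,92)]
BS=[(-50,-29,92),(50,-29,92),(-50,-29,58),(50,-29,58),(-28,-70,58),(28,-70,58),(-28,-70,22),(28,-70,22)]
def f(p):
    v=p[:3];j=p[3]*1e3;b=p[4:7]
    e=[proj(T,place(v,[(62,60,52),(62,-60,52)]))-ft,
     proj(T,place(v,[(-45-j,60,52),(-45-j,-60,52)]))-mt,
     proj(T,place(v,[(-106.5-j,30,94),(-106.5-j,-30,94)]))-ht,
     proj(T,place(b,BL))-bt,
     proj(S,place(v,[(62,-60,52)]))-fs,proj(S,place(v,[(-45-j,-60,52),(-20-j,-60,52)]))-ms,
     proj(S,place(v,[(-122.5-j,-30,94),(-106.5-j,-30,94)]))-hs,
     proj(S,place(b,BS))-bs]
    return np.concatenate(e)
r=least_squares(lambda p:f(p).ravel(),[.45,-.1,-.1,.01,.5,-.1,-.1],loss="soft_l1",x_scale=[.1,.1,.1,.01,.1,.1,.1])
p=r.x;print(np.round(p,4));print(np.round(f(p),1).tolist())
d=R.from_euler('z',-p[2]).apply([p[4]-p[0],p[5]-p[1],0]);print("block in vise",d,np.degrees(p[[2,6]]))
m=np.array([(251,169),(266,264),(172,182),(185,277)],float)
g=least_squares(lambda q:(proj(T,place(q,[(120,-100,3),(-120,-100,3),(120,100,3),(-120,100,3)]))-m).ravel(),[.45,.15,.1]).x
print("mat",g)
for nm,uv,z in(("glue",(247,162),0),("tape",(452,294),.02),("brush",(449,190),.01)):
    q=least_squares(lambda q:(proj(T,[[q[0],q[1],z]])-uv).ravel(),[.45,.1]).x;print(nm,q)
E
```

```text
[ 0.6216 -0.1114 -0.1497  0.0088  0.6232 -0.1127 -0.1399]
[[-1.0, -0.6], [0.9, 0.2], [-0.9, -1.0], [-0.0, 0.3], [-0.1, -1.1], [0.3, -0.4], [-0.8, -0.2], [-0.1, -0.2], [-0.3, -0.5], [0.6, 0.3], [-0.3, -0.4], [0.1, -0.2], [-0.4, -0.3], [-0.2, -0.2], [0.0, -0.2], [0.2, -0.5], [-2.0, 15.6], [-0.7, 15.7], [-0.2, 0.3], [0.4, -0.8], [-0.2, 1.2], [-0.5, -0.3], [0.1, 0.1], [0.3, -0.1], [-0.6, 1.3], [-0.5, 0.8]]
block in vise [ 0.00171346 -0.00099819  0.        ] [-8.5793755  -8.01296797]
mat [0.54808968 0.1916988  0.17980119]
glue [0.70024309 0.12682116]
tape [ 0.38506127 -0.36997787]
brush [ 0.63450824 -0.36785853]
```

```bash
cat >> h.py <<'E'
from cell import *
import json
V=[.6216,-.1114,-.1497]
ex=np.array([np.cos(V[2]),np.sin(V[2]),0]);ey=np.array([-ex[1],ex[0],0]);ez=np.array([0,0,1.])
def vise(L): return place(V,[L])[0]
def Rt(y,z): return np.c_[np.cross(y,z),y,z]   # tool axes in world
def cur():
    s=read_state();q=s["orientation"];return s["position"],R.from_quat([q[1],q[2],q[3],q[0]]).as_matrix(),s
def plan(ways,p=None,M=None):
    """ways: (pos, Rot, nrows); prints rows in tool axes (mm, rad)"""
    if p is None: p,M,_=cur()
    out=[]
    for P,Q,n in ways:
        rv=R.from_matrix(M.T@Q).as_rotvec()
        for k in range(n):
            step=(np.array(P)-p)/(n-k); a=np.round(rv/n,3); o=np.round(M.T@step*1e3,1)
            out.append((a.tolist(),o.tolist())); p=p+M@o/1e3; M=M@R.from_rotvec(a).as_matrix()
    for a,o in out: print(a,o)
def st():
    p,M,s=cur(); d=p-np.array([V[0],V[1],0])
    print("t",s["time_s"],"vise mm",np.round([d@ex*1e3,d@ey*1e3,p[2]*1e3],1),"F(vise)",np.round([s["contact_force"]@a for a in(ex,ey,ez)],1),"w",s["grip_width"],"j",np.round(s["joint_positions"],2))
    print(" tool axes in vise",np.round(np.c_[ex,ey,ez].T@M,3).tolist())
E
python3 -c "
from h import *
Q=Rt(ex,-ez);plan([(vise([-123.3,0,160]),Q,18),(vise([-123.3,0,66]),Q,4)])"
```

```text
[-0.0, 0.0, 0.078] [-28.0, -26.9, 4.0]
[-0.0, 0.0, 0.078] [-30.0, -24.7, 4.0]
[-0.0, 0.0, 0.078] [-31.8, -22.2, 4.0]
[-0.0, 0.0, 0.078] [-33.5, -19.7, 3.9]
[-0.0, 0.0, 0.078] [-34.9, -17.0, 4.0]
[-0.0, 0.0, 0.078] [-36.1, -14.2, 3.9]
[-0.0, 0.0, 0.078] [-37.1, -11.4, 4.0]
[-0.0, 0.0, 0.078] [-37.9, -8.5, 3.9]
[-0.0, 0.0, 0.078] [-38.5, -5.5, 4.0]
[-0.0, 0.0, 0.078] [-38.8, -2.5, 3.9]
[-0.0, 0.0, 0.078] [-38.8, 0.6, 4.0]
[-0.0, 0.0, 0.078] [-38.7, 3.6, 3.9]
[-0.0, 0.0, 0.078] [-38.3, 6.6, 4.0]
[-0.0, 0.0, 0.078] [-37.7, 9.6, 3.9]
[-0.0, 0.0, 0.078] [-36.8, 12.5, 4.0]
[-0.0, 0.0, 0.078] [-35.7, 15.3, 3.9]
[-0.0, 0.0, 0.078] [-34.4, 18.0, 4.0]
[-0.0, 0.0, 0.078] [-32.9, 20.6, 3.9]
[-0.0, 0.0, 0.001] [0.0, 0.0, 23.5]
[-0.0, 0.0, 0.001] [0.0, 0.0, 23.5]
[-0.0, 0.0, 0.001] [0.1, 0.0, 23.5]
[-0.0, 0.0, 0.001] [0.0, 0.0, 23.5]
```

>>> servo_tool:
  targets:
    - {"angular":[0,0,0.078],"offset":[-28,-27,4],"claw":0.6}
    - {"angular":[0,0,0.078],"offset":[-30,-25,4],"claw":0.6}
    - {"angular":[0,0,0.078],"offset":[-32,-22,4],"claw":0.6}
    - {"angular":[0,0,0.078],"offset":[-33.5,-20,4],"claw":0.6}
    - {"angular":[0,0,0.078],"offset":[-35,-17,4],"claw":0.6}
    - {"angular":[0,0,0.078],"offset":[-36,-14,4],"claw":0.6}
    - {"angular":[0,0,0.078],"offset":[-37,-11.5,4],"claw":0.6}
    - {"angular":[0,0,0.078],"offset":[-38,-8.5,4],"claw":0.6}
    - {"angular":[0,0,0.078],"offset":[-38.5,-5.5,4],"claw":0.6}
    - {"angular":[0,0,0.078],"offset":[-39,-2.5,4],"claw":0.6}
    - {"angular":[0,0,0.078],"offset":[-39,0.5,4],"claw":0.6}
    - {"angular":[0,0,0.078],"offset":[-38.5,3.5,4],"claw":0.6}
  squeeze: 60

```text
time_s: 1.3
position: [0.3899, 0.1103, 0.1831]
orientation: [-0.0, 0.586, 0.81, 0.0]
contact_force: [0.8, 0.1, -0.5]
grip_width: 0.0509
```

>>> servo_tool:
  targets:
    - {"angular":[0,0,0.078],"offset":[-38.5,6.5,4],"claw":0.6}
    - {"angular":[0,0,0.078],"offset":[-37.5,9.5,4],"claw":0.6}
    - {"angular":[0,0,0.078],"offset":[-37,12.5,4],"claw":0.6}
    - {"angular":[0,0,0.078],"offset":[-35.5,15,4],"claw":0.6}
    - {"angular":[0,0,0.078],"offset":[-34.5,18,4],"claw":0.6}
    - {"angular":[0,0,0.078],"offset":[-33,20.5,4],"claw":0.6}
    - {"angular":[0,0,0],"offset":[0,0,0],"claw":0.6}
    - {"angular":[0,0,0],"offset":[0,0,0],"claw":0.6}

```text
time_s: 2.1
position: [0.4989, -0.0941, 0.1587]
orientation: [-0.001, 0.757, 0.653, -0.0]
contact_force: [0.8, 0.9, 0.4]
grip_width: 0.051
```

```bash
python3 -c "
from h import *
st();Q=Rt(ex,-ez);plan([(vise([-123.3,0,66]),Q,4)])
import cv2;c=capture('wrist');cv2.imwrite('pics/w1.png',c['frame'])"
```

```text
t 2.1 vise mm [-123.9   -1.2  158.7] F(vise) [0.7 1.  0.4] w 0.05097140851385374 j [-0.26  0.28  1.72  0.    1.14 -0.11]
 tool axes in vise [[-0.003, 1.0, -0.001], [1.0, 0.003, 0.0], [0.0, -0.001, -1.0]]
[-0.0, -0.0, 0.001] [0.3, 0.2, 23.2]
[-0.0, -0.0, 0.001] [0.3, 0.2, 23.2]
[-0.0, -0.0, 0.001] [0.3, 0.2, 23.1]
[-0.0, -0.0, 0.001] [0.3, 0.2, 23.2]
```

View pics/w1.png

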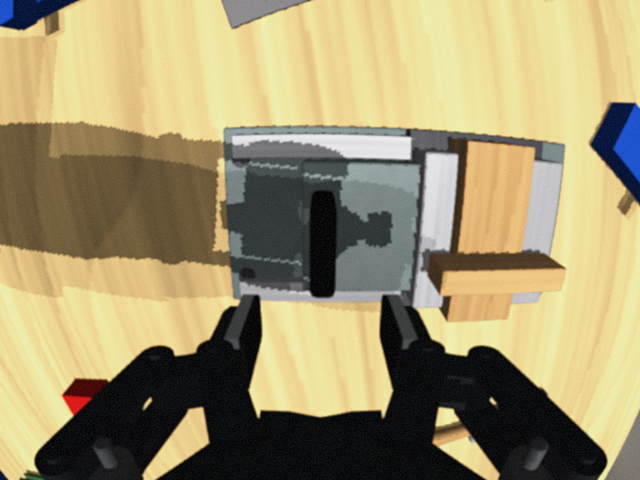

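The wrist view shows the black handle at (322,243), centred between the fingers. I'll descend, pinch it and open the jaw 15 mm.

>>> servo_tool:
  targets:
    - {"angular":[0,0,0],"offset":[0.3,0.2,23],"claw":0.6}
    - {"angular":[0,0,0],"offset":[0.3,0.2,23],"claw":0.6}
    - {"angular":[0,0,0],"offset":[0.3,0.2,23],"claw":0.6}
    - {"angular":[0,0,0],"offset":[0.3,0.2,23],"claw":0.6}
    - {"angular":[0,0,0],"offset":[0,0,0],"claw":0.0}
    - {"angular":[0,0,0],"offset":[0,0,0],"claw":0.0}
    - {"angular":[0,0,0],"offset":[0,0,0],"claw":0.0}
    - {"angular":[0,0,0],"offset":[0,0,0],"claw":0.0}
  squeeze: 50

```text
time_s: 2.95
position: [0.5007, -0.0923, 0.0687]
orientation: [0.001, 0.757, 0.654, 0.001]
contact_force: [-1.8, 5.4, 7.0]
grip_width: 0.0149
```

```bash
python3 -c "
from h import *
st()"
```

```text
t 2.95 vise mm [-122.4    0.8   68.7] F(vise) [-2.6  5.1  7. ] w 0.014945378894527591 j [-0.25  0.41  1.79  0.    0.94 -0.11]
 tool axes in vise [[-0.004, 1.0, 0.002], [1.0, 0.004, 0.0], [0.0, 0.002, -1.0]]
```

>>> servo_tool:
  targets:
    - {"angular":[0,0,0],"offset":[0,-3,-1],"claw":0.0}
    - {"angular":[0,0,0],"offset":[0,-4,0],"claw":0.0}
    - {"angular":[0,0,0],"offset":[0,-4,0],"claw":0.0}
    - {"angular":[0,0,0],"offset":[0,-4,0],"claw":0.0}
    - {"angular":[0,0,0],"offset":[0,-2,0],"claw":0.0}
    - {"angular":[0,0,0],"offset":[0,0,0],"claw":0.0}

```text
time_s: 3.55
position: [0.4833, -0.0896, 0.0687]
orientation: [-0.0, 0.757, 0.654, 0.0]
contact_force: [0.3, 5.9, -3.6]
grip_width: 0.0153
```

>>> servo_tool:
  targets:
    - {"angular":[0,0,0],"offset":[0,0,0],"claw":0.6}
    - {"angular":[0,0,0],"offset":[0,0,0],"claw":0.6}
    - {"angular":[0,0,0],"offset":[0,0,0],"claw":0.6}
    - {"angular":[0,0,0],"offset":[0,0,0],"claw":0.6}

```text
time_s: 3.95
position: [0.4835, -0.0904, 0.0685]
orientation: [0.0, 0.757, 0.654, 0.0]
contact_force: [1.3, -0.2, 0.2]
grip_width: 0.0513
```

```bash
python3 -c "
from h import *
st();Q=Rt(ex,-ez);Q2=Rt(ey,-ez);plan([(vise([-137,0,145]),Q,3),(vise([2,-21,145]),Q2,12),(vise([2,-21,76]),Q2,4)])"
```

```text
t 3.95 vise mm [-139.7    0.2   68.5] F(vise) [1.3 0.  0.2] w 0.051274329145205334 j [-0.26  0.38  1.84 -0.    0.93 -0.11]
 tool axes in vise [[-0.004, 1.0, 0.0], [1.0, 0.004, -0.0], [-0.0, 0.0, -1.0]]
[0.0, 0.0, 0.001] [-0.1, 0.9, -25.5]
[0.0, 0.0, 0.001] [-0.1, 0.9, -25.5]
[0.0, 0.0, 0.001] [-0.0, 1.0, -25.5]
[0.0, 0.0, -0.131] [-1.8, 11.6, 0.0]
[0.0, 0.0, -0.131] [-3.3, 11.2, 0.0]
[0.0, 0.0, -0.131] [-4.7, 10.7, 0.0]
[0.0, 0.0, -0.131] [-6.1, 10.0, 0.0]
[0.0, 0.0, -0.131] [-7.3, 9.2, 0.0]
[0.0, 0.0, -0.131] [-8.4, 8.1, 0.0]
[0.0, 0.0, -0.131] [-9.4, 7.0, 0.0]
[0.0, 0.0, -0.131] [-10.3, 5.7, 0.0]
[0.0, 0.0, -0.131] [-10.9, 4.2, 0.0]
[0.0, 0.0, -0.131] [-11.4, 2.8, 0.0]
[0.0, 0.0, -0.131] [-11.6, 1.3, 0.0]
[0.0, 0.0, -0.131] [-11.7, -0.2, 0.1]
[-0.0, 0.0, 0.0] [0.0, -0.0, 17.2]
[-0.0, 0.0, 0.0] [0.0, -0.0, 17.3]
[-0.0, 0.0, 0.0] [0.0, -0.0, 17.2]
[-0.0, 0.0, 0.0] [0.0, -0.0, 17.3]
```

>>> servo_tool:
  targets:
    - {"angular":[0,0,0],"offset":[0,1,-25.5],"claw":0.6}
    - {"angular":[0,0,0],"offset":[0,1,-25.5],"claw":0.6}
    - {"angular":[0,0,0],"offset":[0,1,-25.5],"claw":0.6}
    - {"angular":[0,0,-0.131],"offset":[-1.8,11.6,0],"claw":0.6}
    - {"angular":[0,0,-0.131],"offset":[-3.3,11.2,0],"claw":0.6}
    - {"angular":[0,0,-0.131],"offset":[-4.7,10.7,0],"claw":0.6}
    - {"angular":[0,0,-0.131],"offset":[-6.1,10,0],"claw":0.6}
    - {"angular":[0,0,-0.131],"offset":[-7.3,9.2,0],"claw":0.6}
    - {"angular":[0,0,-0.131],"offset":[-8.4,8.1,0],"claw":0.6}
    - {"angular":[0,0,-0.131],"offset":[-9.4,7,0],"claw":0.6}
    - {"angular":[0,0,-0.131],"offset":[-10.3,5.7,0],"claw":0.6}
    - {"angular":[0,0,-0.131],"offset":[-10.9,4.2,0],"claw":0.6}

```text
time_s: 5.15
position: [0.5875, -0.1217, 0.1448]
orientation: [-0.0, 0.263, 0.965, -0.0]
contact_force: [-0.4, 0.7, -1.0]
grip_width: 0.0513
```

>>> servo_tool:
  targets:
    - {"angular":[0,0,-0.131],"offset":[-11.4,2.8,0],"claw":0.6}
    - {"angular":[0,0,-0.131],"offset":[-11.6,1.3,0],"claw":0.6}
    - {"angular":[0,0,-0.131],"offset":[-11.7,0,0],"claw":0.6}
    - {"angular":[0,0,0],"offset":[0,0,0],"claw":0.6}
    - {"angular":[0,0,0],"offset":[0,0,0],"claw":0.6}

```text
time_s: 5.65
position: [0.6204, -0.1315, 0.1445]
orientation: [-0.0, 0.074, 0.997, 0.0]
contact_force: [-0.7, -0.0, 0.7]
grip_width: 0.051
```

```bash
python3 -c "
from h import *
st();Q2=Rt(ey,-ez);plan([(vise([2,-21,64]),Q2,5)])
import cv2;c=capture('wrist');cv2.imwrite('pics/w2.png',c['frame'])"
```

```text
t 5.65 vise mm [  1.8 -20.  144.5] F(vise) [-0.7 -0.1  0.7] w 0.05102340214205359 j [-0.27  0.56  1.36 -0.    1.22 -1.69]
 tool axes in vise [[-1.0, -0.001, -0.001], [-0.001, 1.0, 0.0], [0.001, 0.0, -1.0]]
[0.0, -0.0, 0.0] [-0.0, -0.2, 16.1]
[0.0, -0.0, 0.0] [-0.1, -0.2, 16.1]
[0.0, -0.0, 0.0] [-0.0, -0.2, 16.1]
[0.0, -0.0, 0.0] [-0.1, -0.2, 16.1]
[0.0, -0.0, 0.0] [-0.0, -0.2, 16.1]
```

View pics/w2.png

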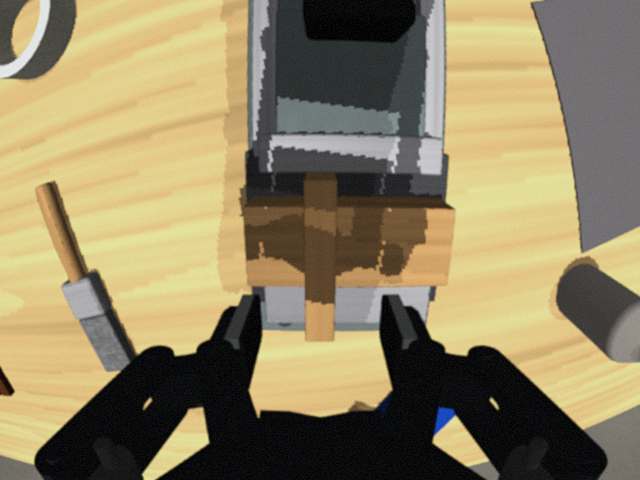

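The jaw is open and the crossbar at (320,255) is centred between the fingers. I'll descend and grip it.

>>> servo_tool:
  targets:
    - {"angular":[0,0,0],"offset":[0,0,16],"claw":0.6}
    - {"angular":[0,0,0],"offset":[0,0,16],"claw":0.6}
    - {"angular":[0,0,0],"offset":[0,0,16],"claw":0.6}
    - {"angular":[0,0,0],"offset":[0,0,16],"claw":0.6}
    - {"angular":[0,0,0],"offset":[0,0,16],"claw":0.6}
    - {"angular":[0,0,0],"offset":[0,0,0],"claw":0.0}
    - {"angular":[0,0,0],"offset":[0,0,0],"claw":0.0}
    - {"angular":[0,0,0],"offset":[0,0,0],"claw":0.0}
    - {"angular":[0,0,0],"offset":[0,0,0],"claw":0.0}
  squeeze: 70

```text
time_s: 6.6
position: [0.6209, -0.1316, 0.0653]
orientation: [0.0, 0.072, 0.997, -0.0]
contact_force: [0.8, 0.2, -2.0]
grip_width: 0.0166
```

```bash
python3 -c "
from h import *
st()"
```

```text
t 6.6 vise mm [  2.3 -20.   65.3] F(vise) [ 0.8  0.3 -2. ] w 0.01663096714069575 j [-0.27  0.66  1.41 -0.    1.08 -1.69]
 tool axes in vise [[-1.0, -0.005, 0.001], [-0.005, 1.0, -0.0], [-0.001, -0.0, -1.0]]
```

>>> servo_tool:
  targets:
    - {"angular":[0,0,0],"offset":[0,0,-10],"claw":0.0}
    - {"angular":[0,0,0],"offset":[0,0,-25],"claw":0.0}
    - {"angular":[0,0,0],"offset":[0,0,-35],"claw":0.0}
    - {"angular":[0,0,0],"offset":[0,0,-35],"claw":0.0}
    - {"angular":[0,0,0],"offset":[0,0,-35],"claw":0.0}
    - {"angular":[0,0,0],"offset":[0,0,-25],"claw":0.0}
    - {"angular":[0,0,0],"offset":[0,0,-10],"claw":0.0}

```text
time_s: 7.3
position: [0.6213, -0.1316, 0.2436]
orientation: [0.002, 0.072, 0.997, -0.0]
contact_force: [-0.9, 0.5, -2.9]
grip_width: 0.0171
```

>>> servo_tool:
  targets:
    - {"angular":[-0.06,0,0],"offset":[0,0,0],"claw":0.0}
    - {"angular":[-0.12,0,0],"offset":[0,0,0],"claw":0.0}
    - {"angular":[-0.13,0,0],"offset":[0,0,0],"claw":0.0}
    - {"angular":[-0.13,0,0],"offset":[0,0,0],"claw":0.0}
    - {"angular":[-0.13,0,0],"offset":[0,0,0],"claw":0.0}
    - {"angular":[-0.13,0,0],"offset":[0,0,0],"claw":0.0}
    - {"angular":[0,0,0],"offset":[0,0,0],"claw":0.0}

```text
time_s: 8.0
position: [0.6198, -0.1332, 0.237]
orientation: [0.023, 0.07, 0.936, 0.344]
contact_force: [-0.1, 1.4, -4.6]
grip_width: 0.0171
```

```bash
python3 -c "
from h import *
st()"
```

```text
t 8.0 vise mm [  1.5 -21.8 237. ] F(vise) [-0.3  1.4 -4.6] w 0.017117588011536625 j [-0.51  0.6   1.22  0.65  1.61 -2.  ]
 tool axes in vise [[-1.0, 0.002, -0.005], [-0.002, 0.763, 0.647], [0.005, 0.647, -0.763]]
```

>>> servo_tool:
  targets:
    - {"angular":[-0.1,0,0],"offset":[0,0,0],"claw":0.0}
    - {"angular":[-0.13,0,0],"offset":[0,0,0],"claw":0.0}
    - {"angular":[-0.13,0,0],"offset":[0,0,0],"claw":0.0}
    - {"angular":[-0.13,0,0],"offset":[0,0,0],"claw":0.0}
    - {"angular":[-0.13,0,0],"offset":[0,0,0],"claw":0.0}
    - {"angular":[-0.13,0,0],"offset":[0,0,0],"claw":0.0}
    - {"angular":[-0.08,0,0],"offset":[0,0,0],"claw":0.0}
    - {"angular":[0,0,0],"offset":[0,0,0],"claw":0.0}
    - {"angular":[0,0,0],"offset":[0,0,0],"claw":0.0}

```text
time_s: 8.9
position: [0.621, -0.1308, 0.2397]
orientation: [0.049, 0.052, 0.721, 0.689]
contact_force: [0.2, 0.1, -1.6]
grip_width: 0.0168
```

```bash
python3 -c "
from h import *
import cv2
st();Q3=Rt(ez,ey);plan([(vise([-2.4,-25.3,160]),Q3,3),(vise([-2.4,-25.3,90]),Q3,4)])
c=capture('side');cv2.imwrite('pics/s2.png',c['frame'][60:340,180:500]);pickle.dump(c,open('s2.pkl','wb'))"
```

```text
t 8.9 vise mm [  2.3 -19.3 239.7] F(vise) [ 0.2  0.1 -1.6] w 0.016762816287939505 j [-0.62  0.85  1.21  1.29  1.96 -2.13]
 tool axes in vise [[-1.0, 0.0, -0.006], [-0.006, 0.046, 0.999], [0.001, 0.999, -0.046]]
[-0.015, -0.002, -0.0] [1.5, -26.6, -0.8]
[-0.015, -0.002, -0.0] [1.6, -26.6, -1.2]
[-0.015, -0.002, -0.0] [1.5, -26.6, -1.5]
[-0.0, -0.0, -0.0] [-0.0, -17.5, -0.0]
[-0.0, -0.0, -0.0] [-0.0, -17.5, -0.0]
[-0.0, -0.0, -0.0] [-0.0, -17.5, -0.0]
[-0.0, -0.0, -0.0] [-0.0, -17.5, -0.0]
```

View pics/s2.png

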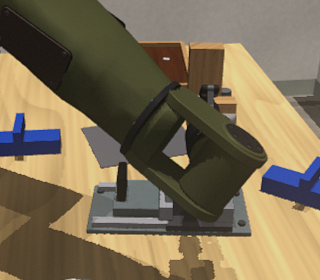

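The side view shows the block held upright behind the wrist. The wrist fork is bulky, with its bottom at about (385,280) in full-image pixels. I need to know how far it hangs below the tool axis.

```bash
python3 -c "
from h import *
import cv2
c=pickle.load(open('s2.pkl','rb'));p,M,s=cur();print(proj(c,[p]))
for L in(.25,.286):
  w=p-L*M[:,2]
  print(L,w)
  for k in(.08,.04,0,-.04,-.06,-.08,-.1):print(k,proj(c,[w+[0,0,k]])[0].round(0))
f=c['frame'][110:300,280:460];cv2.imwrite('pics/s2b.png',cv2.convertScaleAbs(cv2.resize(f,None,fx=3,fy=3),alpha=2,beta=30))"
```

```text
[[384.07772406 161.57095036]]
0.25 [ 0.58524721 -0.37810009  0.25173378]
0.08 [403. 178.]
0.04 [400. 206.]
0 [398. 233.]
-0.04 [396. 259.]
-0.06 [395. 271.]
-0.08 [394. 283.]
-0.1 [393. 295.]
0.286 [ 0.58009844 -0.41369245  0.25336909]
0.08 [406. 190.]
0.04 [403. 219.]
0 [401. 247.]
-0.04 [399. 273.]
-0.06 [398. 286.]
-0.08 [397. 298.]
-0.1 [396. 310.]
```

View pics/s2b.png

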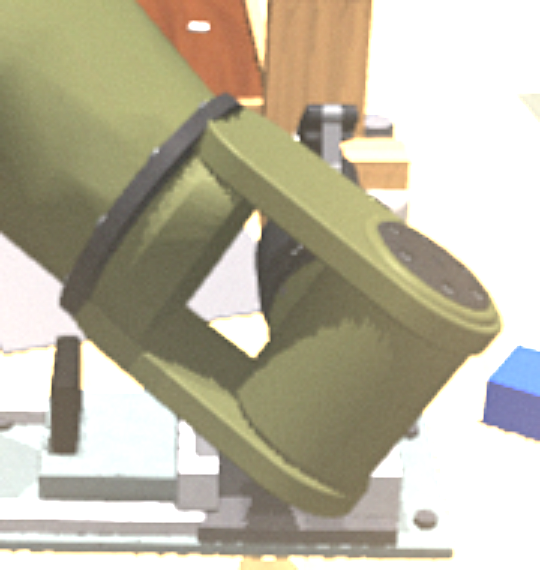

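```bash
cat >> h.py <<'E'
def tilt(d):
    t=np.radians(d);return Rt(ey*np.sin(t)+ez*np.cos(t),ey*np.cos(t)-ez*np.sin(t))
E
python3 -c "
from h import *
plan([(vise([-2.4,-14,190]),tilt(12),4),(vise([-2.4,-14,98]),tilt(12),5)])"
```

```text
[0.041, -0.001, 0.0] [1.2, -12.5, 1.9]
[0.041, -0.001, 0.0] [1.2, -12.4, 2.4]
[0.041, -0.001, 0.0] [1.2, -12.3, 3.0]
[0.041, -0.001, 0.0] [1.1, -12.3, 3.5]
[0.0, -0.0, 0.0] [0.0, -18.0, 3.8]
[0.0, -0.0, 0.0] [0.0, -18.0, 3.8]
[0.0, -0.0, 0.0] [0.1, -18.0, 3.8]
[0.0, -0.0, 0.0] [0.0, -18.0, 3.8]
[0.0, -0.0, 0.0] [0.1, -17.9, 3.9]
```

>>> servo_tool:
  targets:
    - {"angular":[0.041,-0.001,0],"offset":[1.2,-12.5,2],"claw":0}
    - {"angular":[0.041,-0.001,0],"offset":[1.2,-12.5,2.4],"claw":0}
    - {"angular":[0.041,-0.001,0],"offset":[1.2,-12.3,3],"claw":0}
    - {"angular":[0.041,-0.001,0],"offset":[1.2,-12.3,3.5],"claw":0}
    - {"angular":[0,0,0],"offset":[0,-18,3.8],"claw":0}
    - {"angular":[0,0,0],"offset":[0,-18,3.8],"claw":0}
    - {"angular":[0,0,0],"offset":[0,-18,3.8],"claw":0}
    - {"angular":[0,0,0],"offset":[0,-18,3.8],"claw":0}
    - {"angular":[0,0,0],"offset":[0,-18,3.8],"claw":0}
    - {"angular":[0,0,0],"offset":[0,0,0],"claw":0}
    - {"angular":[0,0,0],"offset":[0,0,0],"claw":0}

```text
time_s: 10.05
position: [0.6169, -0.1248, 0.0969]
orientation: [0.047, 0.058, 0.773, 0.63]
contact_force: [0.5, 0.0, -1.9]
grip_width: 0.0168
```

```bash
python3 -c "
from h import *
import cv2
st();plan([(vise([-2.4,-14,85]),tilt(12),4)])
a=capture('side')['frame'][150:330,250:450];b=capture('top')['frame'][130:310,270:390]
cv2.imwrite('pics/s3.png',cv2.convertScaleAbs(cv2.resize(np.hstack([a,b]),None,fx=2.5,fy=2.5,interpolation=2),alpha=1.6,beta=20))"
```

```text
t 10.05 vise mm [ -2.6 -14.   96.9] F(vise) [ 0.5  0.1 -1.9] w 0.016793068186281 j [-0.61  0.99  1.24  1.12  1.79 -2.33]
 tool axes in vise [[-1.0, 0.0, -0.001], [-0.001, 0.203, 0.979], [0.0, 0.979, -0.203]]
[0.001, -0.0, -0.0] [-0.1, -2.9, 0.6]
[0.001, -0.0, -0.0] [-0.0, -2.9, 0.6]
[0.001, -0.0, -0.0] [-0.1, -2.9, 0.6]
[0.001, -0.0, -0.0] [-0.0, -2.9, 0.6]
```

View pics/s3.png

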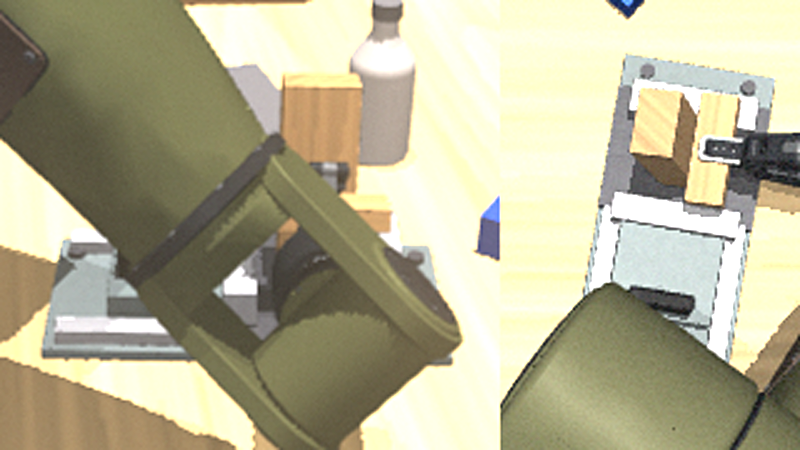

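The picture shows the block upright and slightly leaning above the gap, clear of both jaws. The wrist clears the bench. I'll lower it gently.

>>> servo_tool:
  targets:
    - {"angular":[0,0,0],"offset":[0,-3,0.6],"claw":0}
    - {"angular":[0,0,0],"offset":[0,-3,0.6],"claw":0}
    - {"angular":[0,0,0],"offset":[0,-3,0.6],"claw":0}
    - {"angular":[0,0,0],"offset":[0,-2,0.5],"claw":0}
    - {"angular":[0,0,0],"offset":[0,-1,0.2],"claw":0}
    - {"angular":[0,0,0],"offset":[0,-1,0.2],"claw":0}
    - {"angular":[0,0,0],"offset":[0,-1,0.2],"claw":0}
    - {"angular":[0,0,0],"offset":[0,0,0],"claw":0}

```text
time_s: 10.95
position: [0.6169, -0.1248, 0.0829]
orientation: [0.047, 0.058, 0.774, 0.629]
contact_force: [-0.3, 0.7, -2.1]
grip_width: 0.0164
```

>>> servo_tool:
  targets:
    - {"angular":[0,0,0],"offset":[0,-1,0.2],"claw":0}
    - {"angular":[0,0,0],"offset":[0,-1,0.2],"claw":0}
    - {"angular":[0,0,0],"offset":[0,0,0],"claw":0}

```text
time_s: 11.25
position: [0.6169, -0.1248, 0.0808]
orientation: [0.047, 0.058, 0.774, 0.629]
contact_force: [0.0, -0.3, -2.6]
grip_width: 0.0169
```

>>> servo_tool:
  targets:
    - {"angular":[0,0,0],"offset":[0,-1,0.2],"claw":0}
    - {"angular":[0,0,0],"offset":[0,-1,0.2],"claw":0}
    - {"angular":[0,0,0],"offset":[0,0,0],"claw":0}

```text
time_s: 11.55
position: [0.617, -0.1251, 0.0796]
orientation: [0.047, 0.057, 0.773, 0.63]
contact_force: [-1.9, -2.1, 3.8]
grip_width: 0.0169
```

>>> servo_tool:
  targets:
    - {"angular":[0,0,0],"offset":[0,-1,0.2],"claw":0}
    - {"angular":[0,0,0],"offset":[0,0,0],"claw":0}

```text
time_s: 11.75
position: [0.617, -0.1252, 0.0794]
orientation: [0.048, 0.057, 0.773, 0.63]
contact_force: [-3.5, -3.0, 10.3]
grip_width: 0.0165
```

Contact is at about 80 mm, as predicted. I'll open the fingers slowly so the lower finger lets the block down upright.

>>> servo_tool:
  targets:
    - {"angular":[0,0,0],"offset":[0,0,0],"claw":0.2}
    - {"angular":[0,0,0],"offset":[0,0,0],"claw":0.22}
    - {"angular":[0,0,0],"offset":[0,0,0],"claw":0.25}
    - {"angular":[0,0,0],"offset":[0,0,0],"claw":0.28}
    - {"angular":[0,0,0],"offset":[0,0,0],"claw":0.31}
    - {"angular":[0,0,0],"offset":[0,0,0],"claw":0.34}
    - {"angular":[0,0,0],"offset":[0,0,0],"claw":0.37}
    - {"angular":[0,0,0],"offset":[0,0,0],"claw":0.4}
    - {"angular":[0,0,0],"offset":[0,0,0],"claw":0.43}
    - {"angular":[0,0,0],"offset":[0,0,0],"claw":0.46}
  squeeze: 20

```text
time_s: 12.75
position: [0.6169, -0.1249, 0.0779]
orientation: [0.047, 0.057, 0.774, 0.629]
contact_force: [0.0, -1.1, 0.6]
grip_width: 0.0392
```

```bash
python3 -c "
from h import *
import cv2
st()
a=capture('side')['frame'][150:330,250:450];b=capture('top')['frame'][130:310,270:390]
cv2.imwrite('pics/s4.png',cv2.convertScaleAbs(cv2.resize(np.hstack([a,b]),None,fx=2.5,fy=2.5,interpolation=2),alpha=1.6,beta=20))"
```

```text
t 12.75 vise mm [ -2.6 -14.   77.9] F(vise) [ 0.2 -1.1  0.6] w 0.03922186890661029 j [-0.61  1.02  1.23  1.11  1.78 -2.35]
 tool axes in vise [[-1.0, -0.001, -0.001], [-0.001, 0.203, 0.979], [-0.001, 0.979, -0.203]]
```

View pics/s4.png

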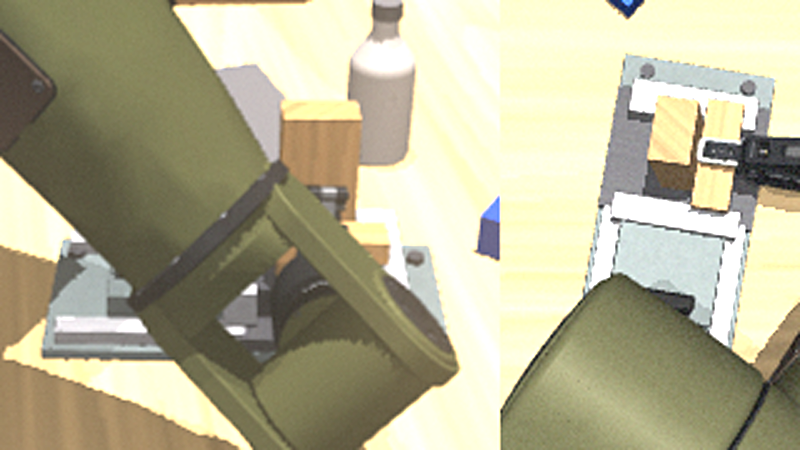

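```bash
python3 -c "
from h import *
c=capture('top')
q=np.array([(657,96),(700,99),(648,160),(690,164)],float);q=np.c_[(q[:,0]-500)/2.5+270,q[:,1]/2.5+130]
f=lambda p:(proj(c,place(V,[(p[0]+a*28*np.cos(p[2])-b*p[3]*np.sin(p[2]),p[1]+a*28*np.sin(p[2])+b*p[3]*np.cos(p[2]),162) for a in(1,-1) for b in(1,-1)]))-q).ravel()
r=least_squares(f,[0,0,0,18]);print(r.x,np.round(r.fun,1))
"
```

```text
[-3.27349269 11.75720809  0.03544052 17.90822161] [-0.1 -0.6 -0.4  0.3  0.1 -0.2  0.3  0.4]
```

By the end-face fit, the block still leans about 5°. I'll keep opening.

>>> servo_tool:
  targets:
    - {"angular":[0,0,0],"offset":[0,0,0],"claw":0.48}
    - {"angular":[0,0,0],"offset":[0,0,0],"claw":0.5}
    - {"angular":[0,0,0],"offset":[0,0,0],"claw":0.52}
    - {"angular":[0,0,0],"offset":[0,0,0],"claw":0.54}
    - {"angular":[0,0,0],"offset":[0,0,0],"claw":0.56}
    - {"angular":[0,0,0],"offset":[0,0,0],"claw":0.58}
    - {"angular":[0,0,0],"offset":[0,0,0],"claw":0.6}
    - {"angular":[0,0,0],"offset":[0,0,0],"claw":0.62}
    - {"angular":[0,0,0],"offset":[0,0,0],"claw":0.62}

```text
time_s: 13.8
position: [0.6169, -0.1249, 0.0779]
orientation: [0.047, 0.057, 0.774, 0.629]
contact_force: [0.4, -0.1, -0.1]
grip_width: 0.053
```

```bash
python3 -c "
from h import *
import cv2
st()
c=capture('top');pickle.dump(c,open('t5.pkl','wb'));b=c['frame'][150:250,290:390]
cv2.imwrite('pics/t5.png',cv2.convertScaleAbs(cv2.resize(b,None,fx=5,fy=5,interpolation=2),alpha=1.6,beta=20))"
```

```text
t 13.8 vise mm [ -2.6 -14.   77.9] F(vise) [ 0.4  0.  -0.1] w 0.05301967620825254 j [-0.61  1.02  1.23  1.11  1.78 -2.35]
 tool axes in vise [[-1.0, -0.001, -0.001], [-0.001, 0.203, 0.979], [-0.0, 0.979, -0.203]]
```

View pics/t5.png

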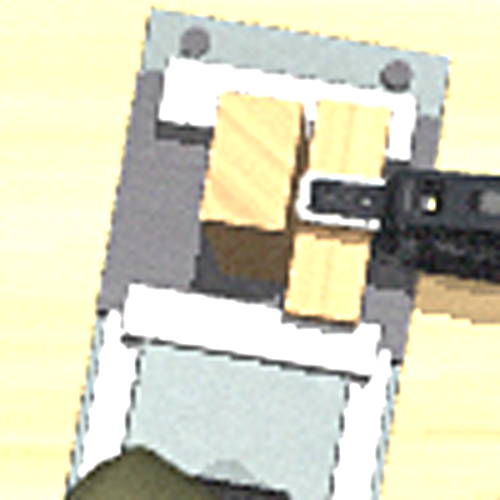

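```bash
python3 -c "
from h import *
c=pickle.load(open('t5.pkl','rb'))
q=np.array([(217,93),(305,103),(203,220),(291,233)],float);q=(q+.5)/5-.5+[290,150]
f=lambda p:(proj(c,place(V,[(p[0]+a*28*np.cos(p[2])-b*p[3]*np.sin(p[2]),p[1]+a*28*np.sin(p[2])+b*p[3]*np.cos(p[2]),162) for a in(1,-1) for b in(1,-1)]))-q).ravel()
r=least_squares(f,[0,0,0,18]);print(r.x,np.round(r.fun,1))
plan([(vise([-2.6,-95,80]),tilt(12),5)])
"
```

```text
[-3.28288853  9.83921626  0.04755673 18.64679854] [ 0.1 -0.2  0.1 -0.2 -0.2  0.5 -0.1 -0.1]
[0.001, -0.0, 0.0] [0.0, -2.9, -15.9]
[0.001, -0.0, 0.0] [0.0, -2.9, -16.0]
[0.001, -0.0, 0.0] [0.0, -2.9, -15.9]
[0.001, -0.0, 0.0] [0.0, -2.9, -16.0]
[0.001, -0.0, 0.0] [0.1, -3.0, -15.9]
```

```bash
python3 -c "
from h import *
c=pickle.load(open('t5.pkl','rb'))
q=np.array([(318,98),(388,103),(285,313),(358,325)],float);q=(q+.5)/5-.5+[290,150]
for z in(81,):
  f=lambda p:(proj(c,place(V,[(p[0]+a*50*np.cos(p[2])-b*p[3]*np.sin(p[2]),p[1]+a*50*np.sin(p[2])+b*p[3]*np.cos(p[2]),z) for a in(1,-1) for b in(1,-1)]))-q).ravel()
  r=least_squares(f,[0,-30,0,17]);print(z,r.x,np.round(r.fun,1))
"
```

```text
81 [-2.05916772e+00 -3.05000183e+01  1.97996460e-02  1.63486161e+01] [-0.2 -0.1 -0.   0.9  0.2 -0.2 -0.  -0.5]
```

The end face reads y≈+10 and the crossbar implies y≈+5, so the block leans about 3° against a fingertip. I'll back out slowly at first so it settles gently.

>>> servo_tool:
  targets:
    - {"angular":[0,0,0],"offset":[0,-0.2,-1],"claw":0.62}
    - {"angular":[0,0,0],"offset":[0,-0.2,-1],"claw":0.62}
    - {"angular":[0,0,0],"offset":[0,-0.2,-1],"claw":0.62}
    - {"angular":[0,0,0],"offset":[0,-0.2,-1],"claw":0.62}
    - {"angular":[0,0,0],"offset":[0,-0.2,-1],"claw":0.62}
    - {"angular":[0,0,0],"offset":[0,-0.2,-1],"claw":0.62}
    - {"angular":[0,0,0],"offset":[0,-0.2,-1],"claw":0.62}
    - {"angular":[0,0,0],"offset":[0,-0.2,-1],"claw":0.62}
    - {"angular":[0,0,0],"offset":[0,-0.2,-1],"claw":0.62}
    - {"angular":[0,0,0],"offset":[0,-0.2,-1],"claw":0.62}
    - {"angular":[0,0,0],"offset":[0,-0.2,-1],"claw":0.62}
    - {"angular":[0,0,0],"offset":[0,-0.2,-1],"claw":0.62}

```text
time_s: 15.05
position: [0.6151, -0.137, 0.078]
orientation: [0.047, 0.057, 0.774, 0.629]
contact_force: [0.3, 0.4, -0.5]
grip_width: 0.0529
```

```bash
cat >> h.py <<'E'
import cv2
def topfit(p0=(0,5,0),show=True):
    """end-face pose in vise mm from the top camera: bright-wood mask fit by template IoU"""
    c=capture('top');f=c['frame'].astype(int)
    sub=(slice(130,240),slice(290,390));g=f[sub]
    m=(g[...,2]-g[...,0]>25)&(g[...,2]>g[...,1]+8)
    return c,m
E
python3 -c "
from h import *
st();c,m=topfit()
print('\n'.join(''.join('#' if v else '.' for v in r) for r in m[30:75:1,20:75]))
g=c['frame'];
for uv in((340,180),(357,215),(300,240),(345,200)):print(uv,g[uv[1],uv[0]])
"
```

```text
t 15.05 vise mm [ -2.6 -26.3  78. ] F(vise) [ 0.2  0.4 -0.5] w 0.05285907232099223 j [-0.63  1.03  1.21  1.1   1.8  -2.35]
 tool axes in vise [[-1.0, -0.001, -0.001], [-0.001, 0.203, 0.979], [-0.0, 0.979, -0.203]]
########...............................................
########...............................................
########...............................................
########...............................................
########...............................................
#######................................................
#######................................................
#######................................................
#######................................................
#######......................#####.....................
######.......................###########......##.......
######.......................##########################
######.......................##########################
######.......................##########################
######.......................##########################
######......................##################
[... 1027 characters left out ...]
................####################..........
.............................##################........
.#.......................##....#...#.#################.
##.......................####..#..###....##############
#.........................####.#..###.#..##############
#........................#####.##.###.#################
#........................##.###..#..###..##############
#.........................####...#..###################
#........................##.....###.#.#.###############
#........................####.##.#..###################
.........................########.#..#.################
(340, 180) [ 97 143 181]
(357, 215) [55 55 59]
(300, 240) [106 147 177]
(345, 200) [33 45 55]
```

The end face's left edge moved about 5 px to the right, so the block has settled upright near y≈0. I'll retreat clear.

>>> servo_tool:
  targets:
    - {"angular":[0,0,0],"offset":[0,-1.2,-6],"claw":0.62}
    - {"angular":[0,0,0],"offset":[0,-2,-10],"claw":0.62}
    - {"angular":[0,0,0],"offset":[0,-3,-15],"claw":0.62}
    - {"angular":[0,0,0],"offset":[0,-3,-15],"claw":0.62}
    - {"angular":[0,0,0],"offset":[0,-2,-15],"claw":0.62}
    - {"angular":[0,0,0],"offset":[0,25,-8],"claw":0.62}
    - {"angular":[0,0,0],"offset":[0,40,-8],"claw":0.62}
    - {"angular":[0,0,0],"offset":[0,40,-8],"claw":0.62}
    - {"angular":[0,0,0],"offset":[0,30,-5],"claw":0.3}
    - {"angular":[0,0,0],"offset":[0,0,0],"claw":0.3}

```text
time_s: 16.1
position: [0.6061, -0.2007, 0.2223]
orientation: [0.05, 0.056, 0.775, 0.628]
contact_force: [0.4, 0.3, -0.3]
grip_width: 0.0262
```

```bash
python3 -c "
from h import *
st();Q=Rt(ey,-ez)
plan([(vise([-30,-90,240]),Q,12)])
a=capture('side');pickle.dump(a,open('s6.pkl','wb'))
b=capture('top');pickle.dump(b,open('t6.pkl','wb'))
g=b['frame'][150:250,290:390].astype(int);m=(g[...,2]-g[...,0]>25)&(g[...,2]>g[...,1]+8)
print('\n'.join(''.join('#' if v else '.' for v in r) for r in m[10:75,15:85]))
"
```

```text
t 16.1 vise mm [ -2.  -90.6 222.3] F(vise) [ 0.3  0.3 -0.3] w 0.026205312673712414 j [-0.71  0.88  1.12  1.12  1.97 -2.15]
 tool axes in vise [[-1.0, -0.007, 0.001], [-0.001, 0.207, 0.978], [-0.007, 0.978, -0.207]]
[0.114, 0.0, 0.0] [2.3, 1.5, -0.3]
[0.114, 0.0, 0.0] [2.3, 1.4, -0.4]
[0.114, 0.0, 0.0] [2.3, 1.4, -0.6]
[0.114, 0.0, 0.0] [2.3, 1.3, -0.7]
[0.114, 0.0, 0.0] [2.3, 1.2, -0.9]
[0.114, 0.0, 0.0] [2.3, 1.1, -1.0]
[0.114, 0.0, 0.0] [2.3, 1.0, -1.1]
[0.114, 0.0, 0.0] [2.4, 0.8, -1.2]
[0.114, 0.0, 0.0] [2.3, 0.7, -1.3]
[0.114, 0.0, 0.0] [2.4, 0.5, -1.4]
[0.114, 0.0, 0.0] [2.3, 0.4, -1.5]
[0.114, 0.0, 0.0] [2.4, 0.2, -1.5]
##############........................................................
#############.........................................................
#############.........................................................
#############.........................................................
#############.........................................................
############..........................................................
############...........................
[... 3449 characters left out ...]
..........................................................###
####...............................................................###
###................................................................###
###...............................................................####
###...............................................................####
###...............................................................####
###...............................................................####
###...............................................................####
##...............................................................#####
##...............................................................##..#
```

```bash
python3 -c "
from h import *
c=pickle.load(open('t6.pkl','rb'))
def inv(uv,z): 
  f=lambda q:(proj(c,place(V,[(q[0],q[1],z)]))-uv).ravel()
  return least_squares(f,[0,0]).x.round(1)
print('end left edge (y0+18, x+-28)',inv((338.6,169),162),inv((334.5,195),162))
print('bar right (y0-52)',inv((369.5,172),81),inv((363.8,212),81))
"
```

```text
end left edge (y0+18, x+-28) [23.6 18.1] [-32.5  17.6]
bar right (y0-52) [ 46.9 -51.4] [-46.1 -53. ]
```

>>> servo_tool:
  targets:
    - {"angular":[0.114,0,0],"offset":[2.3,1.5,0],"claw":0.3}
    - {"angular":[0.114,0,0],"offset":[2.3,1.5,-0.4],"claw":0.3}
    - {"angular":[0.114,0,0],"offset":[2.3,1.5,-0.6],"claw":0.3}
    - {"angular":[0.114,0,0],"offset":[2.3,1.3,-0.7],"claw":0.3}
    - {"angular":[0.114,0,0],"offset":[2.3,1.2,-1],"claw":0.3}
    - {"angular":[0.114,0,0],"offset":[2.3,1,-1],"claw":0.3}
    - {"angular":[0.114,0,0],"offset":[2.3,1,-1],"claw":0.3}
    - {"angular":[0.114,0,0],"offset":[2.3,1,-1],"claw":0.0}
    - {"angular":[0.114,0,0],"offset":[2.3,0.5,-1.3],"claw":0.0}
    - {"angular":[0.114,0,0],"offset":[2.3,0.5,-1.4],"claw":0.0}
    - {"angular":[0.114,0,0],"offset":[2.3,0,-1.5],"claw":0.0}
    - {"angular":[0.114,0,0],"offset":[2.3,0,-1.5],"claw":0.0}

```text
time_s: 17.4
position: [0.5782, -0.1954, 0.2342]
orientation: [-0.001, 0.074, 0.997, -0.003]
contact_force: [0.6, 0.8, -0.1]
grip_width: 0.0001
```

```bash
python3 -c "
from h import *
st();Q=Rt(ex,-ez)
plan([(vise([-180,0,230]),Q,12),(vise([-180,0,72]),Q,5)])
"
```

```text
t 17.4 vise mm [-30.4 -89.6 234.2] F(vise) [ 0.5  0.9 -0.1] w 0.00013360789118193166 j [-0.38  0.43  1.33 -0.01  1.37 -1.8 ]
 tool axes in vise [[-1.0, -0.001, -0.001], [-0.001, 1.0, -0.006], [0.001, -0.006, -1.0]]
[-0.0, 0.0, 0.131] [12.5, 7.5, 0.3]
[-0.0, 0.0, 0.131] [13.3, 5.8, 0.3]
[-0.0, 0.0, 0.131] [14.0, 4.0, 0.3]
[-0.0, 0.0, 0.131] [14.4, 2.1, 0.3]
[-0.0, 0.0, 0.131] [14.5, 0.2, 0.3]
[-0.0, 0.0, 0.131] [14.4, -1.7, 0.3]
[-0.0, 0.0, 0.131] [14.1, -3.5, 0.3]
[-0.0, 0.0, 0.131] [13.5, -5.3, 0.3]
[-0.0, 0.0, 0.131] [12.7, -7.1, 0.3]
[-0.0, 0.0, 0.131] [11.7, -8.7, 0.4]
[-0.0, 0.0, 0.131] [10.4, -10.1, 0.3]
[-0.0, 0.0, 0.131] [9.1, -11.4, 0.4]
[-0.0, 0.001, -0.0] [0.2, 0.0, 31.6]
[-0.0, 0.001, -0.0] [0.2, 0.1, 31.6]
[-0.0, 0.001, -0.0] [0.1, 0.0, 31.6]
[-0.0, 0.001, -0.0] [0.1, 0.1, 31.6]
[-0.0, 0.001, -0.0] [0.1, 0.0, 31.6]
```

>>> servo_tool:
  targets:
    - {"angular":[0,0,0.131],"offset":[12.5,7.5,0.3],"claw":0}
    - {"angular":[0,0,0.131],"offset":[13.3,5.8,0.3],"claw":0}
    - {"angular":[0,0,0.131],"offset":[14,4,0.3],"claw":0}
    - {"angular":[0,0,0.131],"offset":[14.4,2,0.3],"claw":0}
    - {"angular":[0,0,0.131],"offset":[14.5,0,0.3],"claw":0}
    - {"angular":[0,0,0.131],"offset":[14.4,-1.7,0.3],"claw":0}
    - {"angular":[0,0,0.131],"offset":[14,-3.5,0.3],"claw":0}
    - {"angular":[0,0,0.131],"offset":[13.5,-5.3,0.3],"claw":0}
    - {"angular":[0,0,0.131],"offset":[12.7,-7,0.3],"claw":0}
    - {"angular":[0,0,0.131],"offset":[11.7,-8.7,0.3],"claw":0}
    - {"angular":[0,0,0.131],"offset":[10.5,-10,0.3],"claw":0}
    - {"angular":[0,0,0.131],"offset":[9,-11.4,0.3],"claw":0}

```text
time_s: 18.6
position: [0.4432, -0.0842, 0.2302]
orientation: [-0.0, 0.76, 0.65, -0.002]
contact_force: [-0.2, -0.1, -0.7]
grip_width: 0.0004
```

>>> servo_tool:
  targets:
    - {"angular":[0,0,0],"offset":[0,0,30],"claw":0}
    - {"angular":[0,0,0],"offset":[0,0,35],"claw":0}
    - {"angular":[0,0,0],"offset":[0,0,35],"claw":0}
    - {"angular":[0,0,0],"offset":[0,0,35],"claw":0}
    - {"angular":[0,0,0],"offset":[0,0,25],"claw":0}
    - {"angular":[0,0,0],"offset":[0,0,0],"claw":0}

```text
time_s: 19.2
position: [0.4418, -0.0843, 0.0678]
orientation: [-0.002, 0.758, 0.652, -0.003]
contact_force: [0.8, -0.2, 0.9]
grip_width: 0.0
```

```bash
python3 -c "
from h import *
st()"
```

```text
t 19.2 vise mm [-181.8   -0.    67.8] F(vise) [ 0.8 -0.1  0.9] w 3.9975100384852384e-05 j [-0.27  0.31  1.94 -0.    0.9  -0.12]
 tool axes in vise [[0.0, 1.0, -0.007], [1.0, -0.0, -0.001], [-0.001, -0.007, -1.0]]
```

Next I'll push the jaw toward +x (tool +y), starting slowly.

>>> servo_tool:
  targets:
    - {"angular":[0,0,0],"offset":[0,5,0],"claw":0}
    - {"angular":[0,0,0],"offset":[0,4,0],"claw":0}
    - {"angular":[0,0,0],"offset":[0,3,0],"claw":0}
    - {"angular":[0,0,0],"offset":[0,2.5,0],"claw":0}
    - {"angular":[0,0,0],"offset":[0,2,0],"claw":0}
    - {"angular":[0,0,0],"offset":[0,2,0],"claw":0}
    - {"angular":[0,0,0],"offset":[0,2,0],"claw":0}
    - {"angular":[0,0,0],"offset":[0,2,0],"claw":0}

```text
time_s: 20.0
position: [0.4661, -0.0878, 0.0714]
orientation: [0.001, 0.758, 0.652, -0.001]
contact_force: [-3.6, 0.5, 2.6]
grip_width: -0.0003
```

>>> servo_tool:
  targets:
    - {"angular":[0,0,0],"offset":[0,2,0],"claw":0}
    - {"angular":[0,0,0],"offset":[0,2,0],"claw":0}
    - {"angular":[0,0,0],"offset":[0,2,0],"claw":0}

```text
time_s: 20.3
position: [0.4722, -0.0888, 0.0713]
orientation: [0.001, 0.758, 0.652, -0.001]
contact_force: [-3.1, 0.1, 2.7]
grip_width: 0.0
```

```bash
python3 -c "
from h import *
st()"
```

```text
t 20.3 vise mm [-1.511e+02  1.000e-01  7.130e+01] F(vise) [-3.1 -0.4  2.7] w 8.661468935171012e-06 j [-0.26  0.35  1.87 -0.    0.92 -0.11]
 tool axes in vise [[0.0, 1.0, 0.0], [1.0, -0.0, -0.002], [-0.002, 0.0, -1.0]]
```

>>> servo_tool:
  targets:
    - {"angular":[0,0,0],"offset":[0,1.5,0],"claw":0}
    - {"angular":[0,0,0],"offset":[0,1.5,0],"claw":0}

```text
time_s: 20.5
position: [0.4752, -0.0892, 0.0713]
orientation: [0.001, 0.758, 0.652, -0.001]
contact_force: [-3.5, 0.2, 2.0]
grip_width: -0.0004
```

>>> servo_tool:
  targets:
    - {"angular":[0,0,0],"offset":[0,1.5,0],"claw":0}
    - {"angular":[0,0,0],"offset":[0,1.5,0],"claw":0}

```text
time_s: 20.7
position: [0.478, -0.0897, 0.0713]
orientation: [0.001, 0.758, 0.652, -0.001]
contact_force: [-4.5, 0.4, 2.8]
grip_width: -0.0
```

>>> servo_tool:
  targets:
    - {"angular":[0,0,0],"offset":[0,1,0],"claw":0}
    - {"angular":[0,0,0],"offset":[0,1,0],"claw":0}

```text
time_s: 20.9
position: [0.48, -0.09, 0.0713]
orientation: [0.001, 0.758, 0.652, -0.001]
contact_force: [-5.2, 0.1, 3.2]
grip_width: -0.0002
```

>>> servo_tool:
  targets:
    - {"angular":[0,0,0],"offset":[0,1,0],"claw":0}
    - {"angular":[0,0,0],"offset":[0,1,0],"claw":0}

```text
time_s: 21.1
position: [0.482, -0.0903, 0.0713]
orientation: [0.001, 0.758, 0.652, -0.001]
contact_force: [-4.7, -0.4, 2.7]
grip_width: 0.0001
```

>>> servo_tool:
  targets:
    - {"angular":[0,0,0],"offset":[0,1,0],"claw":0}
    - {"angular":[0,0,0],"offset":[0,1,0],"claw":0}

```text
time_s: 21.3
position: [0.4834, -0.0905, 0.0713]
orientation: [0.0, 0.758, 0.652, -0.001]
contact_force: [-15.3, 0.3, 10.8]
grip_width: -0.0003
```

>>> servo_tool:
  targets:
    - {"angular":[0,0,0],"offset":[0,1,0],"claw":0}
    - {"angular":[0,0,0],"offset":[0,1,0],"claw":0}

```text
time_s: 21.5
position: [0.4836, -0.0905, 0.0712]
orientation: [-0.002, 0.758, 0.652, -0.003]
contact_force: [-33.8, 2.1, 24.9]
grip_width: -0.0003
```

The force rises sharply with the jaw stopped, so the block is gripped. I'll back off, go over the block, and press.

>>> servo_tool:
  targets:
    - {"angular":[0,0,0],"offset":[0,-3,0],"claw":0}
    - {"angular":[0,0,0],"offset":[0,-6,0],"claw":0}
    - {"angular":[0,0,0],"offset":[0,-10,0],"claw":0}
    - {"angular":[0,0,0],"offset":[0,-5,-20],"claw":0}
    - {"angular":[0,0,0],"offset":[0,0,-40],"claw":0}
    - {"angular":[0,0,0],"offset":[0,0,-40],"claw":0}
    - {"angular":[0,0,0],"offset":[0,0,-35],"claw":0}
    - {"angular":[0,0,0],"offset":[0,0,0],"claw":0}

```text
time_s: 22.3
position: [0.4634, -0.0873, 0.2107]
orientation: [0.004, 0.758, 0.652, 0.002]
contact_force: [0.0, -0.3, -0.6]
grip_width: -0.0002
```

```bash
python3 -c "
from h import *
st();Q=Rt(ex,-ez)
plan([(vise([2,0,205]),Q,5),(vise([2,0,170]),Q,2)])
c=capture('top');s=capture('side')
a=c['frame'][140:290,290:390];b=s['frame'][140:300,262:437]
a=cv2.resize(a,(400,600),interpolation=2);b=cv2.resize(b,(400,366),interpolation=2)
cv2.imwrite('pics/chk.png',cv2.convertScaleAbs(np.hstack([a,cv2.copyMakeBorder(b,0,234,0,0,0)]),alpha=1.6,beta=15))"
```

```text
t 22.3 vise mm [-1.600e+02  2.000e-01  2.107e+02] F(vise) [ 0.1 -0.3 -0.6] w -0.0002102483427906493 j [-0.26  0.14  1.77 -0.    1.23 -0.11]
 tool axes in vise [[0.0, 1.0, 0.009], [1.0, -0.0, -0.003], [-0.003, 0.009, -1.0]]
[0.002, 0.001, -0.0] [-0.0, 32.4, 1.4]
[0.002, 0.001, -0.0] [-0.1, 32.4, 1.4]
[0.002, 0.001, -0.0] [-0.0, 32.4, 1.3]
[0.002, 0.001, -0.0] [-0.1, 32.4, 1.2]
[0.002, 0.001, -0.0] [-0.0, 32.4, 1.2]
[-0.001, -0.001, -0.0] [-0.0, 0.0, 17.5]
[-0.001, -0.001, -0.0] [-0.1, 0.0, 17.5]
```

View pics/chk.png

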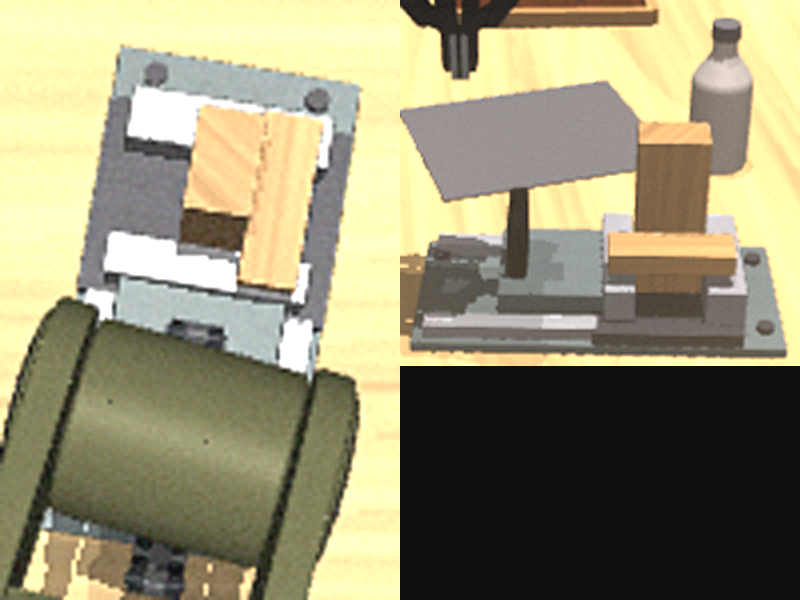

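The block stands upright between both jaws, crossbar above them. Next I'll press on the upper end.

>>> servo_tool:
  targets:
    - {"angular":[0.009,0.003,0],"offset":[0,25,0],"claw":0}
    - {"angular":[0,0,0],"offset":[0,37,0],"claw":0}
    - {"angular":[0,0,0],"offset":[-0.5,40,2],"claw":0}
    - {"angular":[0,0,0],"offset":[-0.5,37,2],"claw":0}
    - {"angular":[0,0,0],"offset":[-1,23,2],"claw":0}
    - {"angular":[0,0,0],"offset":[0,0,15],"claw":0}
    - {"angular":[0,0,0],"offset":[0,0,15],"claw":0}
    - {"angular":[0,0,0],"offset":[0,0,0],"claw":0}
    - {"angular":[0,0,0],"offset":[0,0,0],"claw":0}

```text
time_s: 23.3
position: [0.621, -0.1129, 0.1688]
orientation: [-0.004, 0.758, 0.652, -0.003]
contact_force: [-0.1, -0.6, 1.2]
grip_width: 0.0001
```

```bash
python3 -c "
from h import *
st()"
```

```text
t 23.3 vise mm [ -0.4  -1.6 168.8] F(vise) [-0.  -0.6  1.2] w 5.124920853676209e-05 j [-0.24  0.54  1.33  0.    1.28 -0.09]
 tool axes in vise [[0.0, 1.0, -0.01], [1.0, -0.0, 0.001], [0.001, -0.01, -1.0]]
```

>>> servo_tool:
  targets:
    - {"angular":[0,0,0],"offset":[0,1,1.5],"claw":0}
    - {"angular":[0,0,0],"offset":[0,1,1.5],"claw":0}
    - {"angular":[0,0,0],"offset":[0,0,1],"claw":0}
    - {"angular":[0,0,0],"offset":[0,0,0],"claw":0}

```text
time_s: 23.7
position: [0.6237, -0.1134, 0.1652]
orientation: [-0.004, 0.758, 0.652, -0.002]
contact_force: [0.4, -0.5, -0.6]
grip_width: -0.0002
```

>>> servo_tool:
  targets:
    - {"angular":[0,0,0],"offset":[0,0,1],"claw":0}
    - {"angular":[0,0,0],"offset":[0,0,1],"claw":0}
    - {"angular":[0,0,0],"offset":[0,0,0],"claw":0}

```text
time_s: 24.0
position: [0.6236, -0.1134, 0.163]
orientation: [-0.004, 0.758, 0.652, -0.002]
contact_force: [0.4, -0.2, 0.2]
grip_width: 0.0001
```

>>> servo_tool:
  targets:
    - {"angular":[0,0,0],"offset":[0,0,1],"claw":0}
    - {"angular":[0,0,0],"offset":[0,0,0],"claw":0}

```text
time_s: 24.2
position: [0.6237, -0.1134, 0.1622]
orientation: [-0.004, 0.758, 0.652, -0.002]
contact_force: [-0.4, 0.1, 0.6]
grip_width: -0.0001
```

>>> servo_tool:
  targets:
    - {"angular":[0,0,0],"offset":[0,0,1],"claw":0}
    - {"angular":[0,0,0],"offset":[0,0,0],"claw":0}

```text
time_s: 24.4
position: [0.6239, -0.1134, 0.1621]
orientation: [-0.003, 0.758, 0.652, -0.002]
contact_force: [-2.9, 0.0, 7.2]
grip_width: -0.0003
```

>>> servo_tool:
  targets:
    - {"angular":[0,0,0],"offset":[0,0,0.6],"claw":0}
    - {"angular":[0,0,0],"offset":[0,0,0],"claw":0}

```text
time_s: 24.6
position: [0.6239, -0.1135, 0.1621]
orientation: [-0.003, 0.758, 0.652, -0.002]
contact_force: [-3.6, 1.1, 10.6]
grip_width: -0.0002
```

>>> servo_tool:
  targets:
    - {"angular":[0,0,0],"offset":[0,0,0.6],"claw":0}
    - {"angular":[0,0,0],"offset":[0,0,0],"claw":0}

```text
time_s: 24.8
position: [0.624, -0.1135, 0.1621]
orientation: [-0.003, 0.758, 0.652, -0.002]
contact_force: [-5.1, 0.1, 14.1]
grip_width: 0.0003
```

Contact is at 162.1 mm, and 162.0 is fully seated. I'll build up to a firm press of about 30 N.

>>> servo_tool:
  targets:
    - {"angular":[0,0,0],"offset":[0,0,0.8],"claw":0}
    - {"angular":[0,0,0],"offset":[0,0,0.8],"claw":0}
    - {"angular":[0,0,0],"offset":[0,0,0.8],"claw":0}
    - {"angular":[0,0,0],"offset":[0,0,0],"claw":0}
    - {"angular":[0,0,0],"offset":[0,0,0],"claw":0}

```text
time_s: 25.3
position: [0.6245, -0.1136, 0.162]
orientation: [-0.001, 0.758, 0.652, -0.001]
contact_force: [-11.1, 2.4, 31.3]
grip_width: -0.0002
```

>>> servo_tool:
  targets:
    - {"angular":[0,0,0],"offset":[0,0,0.6],"claw":0}
    - {"angular":[0,0,0],"offset":[0,0,0],"claw":0}
    - {"angular":[0,0,0],"offset":[0,0,0],"claw":0}

```text
time_s: 25.6
position: [0.6247, -0.1136, 0.1621]
orientation: [-0.001, 0.758, 0.652, -0.001]
contact_force: [-13.0, 2.5, 36.1]
grip_width: 0.0002
```

>>> servo_tool:
  targets:
    - {"angular":[0,0,0],"offset":[0,0,-2],"claw":0}
    - {"angular":[0,0,0],"offset":[0,0,-4],"claw":0}
    - {"angular":[0,0,0],"offset":[0,0,-15],"claw":0}
    - {"angular":[0,0,0],"offset":[0,0,-40],"claw":0}
    - {"angular":[0,0,0],"offset":[0,-45,-30],"claw":0}
    - {"angular":[0,0,0],"offset":[0,-50,0],"claw":0}
    - {"angular":[0,0,0],"offset":[0,-50,0],"claw":0}
    - {"angular":[0,0,0],"offset":[0,-50,0],"claw":0}
    - {"angular":[0,0,0],"offset":[0,-20,0],"claw":0}
    - {"angular":[0,0,0],"offset":[0,0,0],"claw":0}
    - {"angular":[0,0,0],"offset":[0,0,0],"claw":0}

```text
time_s: 26.7
position: [0.4156, -0.0821, 0.2484]
orientation: [-0.003, 0.758, 0.652, -0.002]
contact_force: [0.8, 0.4, 1.1]
grip_width: -0.0001
```

```bash
python3 -c "
from h import *
st()
s=capture('side');S0=pickle.load(open('side0.pkl','rb'))
# measured edges on the side view of the standing block (wood mask)
g=s['frame'][180:300,330:450].astype(int);m=(g[...,2]-g[...,0]>22)
for v in(195,200,205,210,215,220,225,230,240,245,250):
  r=g[v-180];print(v,''.join('#' if a[2]-a[0]>22 else '.' for a in r))
print('pred body (x0=2,y0=-2): top corners, body at bar',proj(s,place(V,[(-26,-20,162),(30,-20,162),(-26,-20,81),(30,-20,81),(-48,-54,81),(52,-54,81),(-48,-54,63),(52,-54,63)])).round(1).tolist())
"
```

```text
t 26.7 vise mm [-208.1   -1.7  248.4] F(vise) [0.7 0.5 1.1] w -0.00013297363638318678 j [-0.28  0.    1.82 -0.    1.32 -0.13]
 tool axes in vise [[0.0, 1.0, -0.007], [1.0, -0.0, 0.001], [0.001, -0.007, -1.0]]
195 ....................................################################................####################################
200 ....................................#################################...............####################################
205 ....................................#################################..............#####################################
210 ....................................################################...............#####################################
215 ............................########################################.........###########################################
220 ########################################################################################################################
225 ########################################################################################################################
230 ###################################.#################################################################################...
240 ..##..######.#######..............###############################..............#################################........
245 .......................########################################################.###############################.........
250 .......................########################################################.............##################..........
pred body (x0=2,y0=-2): top corners, body at bar [[365.4, 202.6], [397.5, 202.9], [363.7, 241.6], [394.4, 242.0], [352.0, 251.6], [408.4, 252.4], [351.7, 260.0], [407.7, 260.8]]
```

```bash
python3 -c "
from cell import *
print(finish_job())"
```

```text
the job is handed in; nothing more can be done
None
```

The block now stands on its crossbar end, about midway along the jaws, clamped and pressed down. I handed the job in at about 27 s of the 72 s allowed, with the arm clear of everything.

**What I did:**
1. Pinched the handle and opened the jaw by about 16 mm, because it left only about 3 mm of slack around the block.
2. Lifted the block by its crossbar, turned it and set the foot edge on the bed at a 12° lean. A fully level tool would have put the wrist almost on the bench.
3. Let it down by opening the fingers slowly. It rested against a fingertip at about 3° until I backed out, then stood upright.
4. Pushed the jaw until it stopped, at about 34 N along the slide, or about 42 N in total with the upward part.
5. Pressed on the upper end up to 36 N. The 40 N limit is on the arm and gripper body; both the push and the press were made with the fingertips.

**Last checks:**
- **Seating:** the fingertips met the upper end at 162.1 mm and stayed there through the press; fully seated is 162 mm.
- **Position:** the last side view shows the block upright, with its edges about 1 px (1–2 mm) from where they should be. It is about 2–3 mm off the jaws' midpoint.
- **Clamping:** the jaw was not measured directly. That it grips rests on the sharp force rise and on a picture taken before the press showing the block against both jaws.
- **Other things on the bench:** nothing touched them as far as I know, but I did not check each one at the end.

No check failed. I viewed 12 pictures, the limit rather than the 8 planned.

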